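# Slide the top-heavy thread chest home and bar it in

## Task

Slide the tall, heavy thread chest along the table into its bay, between the two rails and fully home against the stop at the back, by pushing it only low down on its blue foot board: it must stay upright, never rock or lift, and its red case and handle are not to be touched. Then push the yellow keeper bar all the way across behind the chest to bar it in. Lift nothing, and leave the other things on the table where they stand.

Things in the scene. Friction and masses are not known exactly. Their poses are not given: they have to be found in the camera images.
- chest: loose top-heavy chest, about 1.4 to 2 kg, friction 0.5 to 0.7. Its blue foot board, the only part to push, is 130 (x) by 120 (y) by 35 mm tall. Origin: centre of its underside. +x points to the bay, away from the robot; the near face is at x = -65 mm. The case stands on the far part, so the near 45 mm are a free ledge. Pushed above about 60 mm it tips over the far edge. Sliding it takes up to 14 N.
- chest_case: the chest's red case with gold trim and false drawer fronts, fixed on the foot board: 85 (x) by 116 (y) by 162 mm tall (lid 91 x 120 mm), 35 to 197 mm above the table, steel carrying handle on top up to 231 mm. Origin: centre of its underside, 22.5 mm in +x of the chest's origin. Not to be touched.
- bay: pale wooden bay screwed to the table. Origin: on the table, where the chest's origin lies when home, axes as the chest's then; +x points into the bay. Stop batten: near face at x = +65.5 mm, 25 mm tall. Two rails along x from x = -8 mm (rounded ends) to the stop, inner faces at y = +72 and -72 mm, 16 mm thick, 25 mm tall. A flat dark patch marks the chest's place.
- keeper (a joint): angle (rad) of the yellow keeper bar, vertical hinge, growing anticlockwise seen from above. 0: open, it points from its pivot along the bay's (-0.71, +0.71); 0.785: along the bay's -x; 2.356 (limit): closed, along the bay's -y, across the mouth behind the chest. Stays where left; takes about 1 N at the tip.
- keeper_pivot (a point): pivot of the keeper bar, in the bay's frame at x = -87 mm, y = +105 mm, 19 mm above the table (steel plate 50 x 50 x 8 mm under it; the hub 28 mm wide reaches 37 mm above the table). Its x axis points along the bar.
- keeper_tip (a point): free end of the keeper bar, 110 mm from the pivot, 19 mm above the table. The bar is 16 mm wide and reaches from 9 to 29 mm above the table. When closed, its face is 14 mm clear of the foot board of a chest that is home.
- cone_white: cone of white thread, 60 mm across at the foot, 107 mm tall, standing close to the bay on its right. Bystander. Origin: centre of its underside.
- cone_red: cone of red thread, same size, standing behind the bay at its left. Bystander. Origin: centre of its underside.
- thermos: blue vacuum flask with gold bands, 114 mm across, 230 mm tall. Bystander. Origin: centre of its underside.
- glass: open drinking glass, 68 mm across, 90 mm tall. Bystander. Origin: centre of its underside.
- oil_can: green oil bottle with a red cap, 48 mm across, 110 mm tall. Bystander. Origin: centre of its underside.
- iron: black and steel pressing iron (cold), 175 mm long, 112 mm tall. Bystander. Origin: on its underside.
- button_tray: dark wooden open tray with four compartments, 120 x 160 x 35 mm. Bystander. Origin: centre of its underside.
Things that resemble listed ones, but are neither listed nor needed, are in the scene too. Leave any green or white look-alike of the chest alone.

How it is judged:
By the outcome, as a careful person would: the job done as asked, in the order asked, and still so for the second after the job is handed in, with the robot touching nothing.
It also fails if it takes over 69 s, if anything falls off the work surface, if the arm or the gripper's body presses on something with over 40 N, if the wrist force passes 120 N, or if a joint passes its speed limit or range.

## Robot

A 6-joint arm with a two-finger parallel gripper is mounted at the origin on the work surface. World frame = base frame: x ahead of the robot, y to its left, z up, the work surface at z = 0. Lengths are in m, angles in rad, forces in N, time in s.
With the tool pointing down it reaches from about 0.25 to 0.775 m from the base axis. Payload 4 kg.
Tool frame: the origin (TCP) lies at the very end of the fingers, on their centre line; the grasp point (between the pads) lies hold_point_z behind it (hold_point_z is the distance from the TCP to the grasp point, in m); z points along the fingers, y is the direction in which the jaws open and shut (so a half turn about z gives the same grasp; the last joint's range is limited). The gripper opens to 94 mm and grips with 3 to 60 N. Pads are 16 mm wide; open, the fingers measure 119 mm over their backs; the gripper's body (75 mm by 177 mm) begins 78 mm behind the grasp point.
Start: joints at [-1.374, 0.087, 1.371, -0, 1.684, -0.103], TCP at [0.162, -0.525, 0.206] pointing down, gripper open.
Joint ranges: [-3.1, 3.1], [-0.76, 2.03], [0.27, 2.55], [-1.08, 4.22], [0.17, 2.65], [-2.57, 2.57]. Speed limits (rad/s): [2.79, 2.79, 3.14, 3.14, 3.14, 3.14].

## Interface

Orientations are given as [roll, pitch, yaw] about the fixed x, y, z axes, in that order (R = Rz(yaw) Ry(pitch) Rx(roll)).
In Python, from bench import * gives the robot as it stands.
- The arm moves only by the tool step_arm, never from a script. Its argument "increments" is text: rows parted by semicolons, each of 6 numbers parted by spaces: the shift along the tool's x, y, z in cm, then the turn, a rotation vector about the tool's x, y, z in rad. A call has 1 to 5 rows; each row shifts and turns the commanded pose from where the row before left it, along the tool's axes as they then stand; what a row does not reach is not made up. A row lasts 1/10 s, in which the tool goes at most 50 mm and 8.59 degrees, less where a joint would pass 70% of its speed; a pose out of reach is approached as far as the arm can. A call is refused whole if a number of a shift passes 5 or a number of a turn 0.15, either way. A call with a gripper value outside its range is refused whole. "claw" is the gripper's target within -1 to 1 (shut at 1, half-way at 0, fully open at -1), set as the call begins (left out, the last holds). The fingers move at their own pace and stop on an object; the grip force is fixed at half the most. Time passes only in rows, so rows that do not move let the fingers close. It gives the time, the measured TCP pose, the force and the opening at its end, in the units of the state.
- get_obs(): the state, without advancing time (a new reading comes with each control period).
- snapshot(name): name is "scene" or "top" or "wrist"; returns the picture (480x640x3 uint8, red, green, blue); there is no depth.
- calibration(name): a dict with "camera_matrix" (3x3 intrinsics, pixels), "k1" (the pictures are not rectified: a ray, as slopes to the right and down, at radius r is drawn at 1 + k1 r^2 times it, then the intrinsics apply), "eye" and "orientation" of the camera in the world; the wrist camera has in their place "tool_from_camera" (4x4, takes a point from camera to tool coordinates, whose origin is the TCP and whose axes are the flange's). Camera axes: x right, y up, looking along -z (the intrinsics and any distortion apply to the point x, -y, -z); pixel columns grow to the right and rows downward; lengths in m; the calibration is good to about 2 mm. A picture is of the moment at which its call begins: read the wrist's pose just before it. calibration takes no time and is no camera call.
- close_job(): hands the job in, once; it reports no verdict.
The state is a dict: "time": time; "joint_positions": joint angles; "qvel": joint speeds; "joint_torque": joint torques, N m; "tool_pos": TCP position; "ee_rot": TCP orientation; "wrist_force": force on the tool from outside, world axes, zero at the start; "wrist_torque": the same for the moment, N m; "width": finger opening in m.
Only numpy, scipy, OpenCV 4.12 (cv2) and the standard library are available. Lean on these libraries where they do the work, as an engineer would, in place of code of your own. Each camera call takes 0.05 s, during which the arm holds its last target. There are 200 camera calls.

## Working session

There is one attempt and no reset: what is moved stays moved. The work goes in short steps, Python scripts to look and compute and a tool call to move; the robot and the scene stay as the last step left them, time stands still between calls to the robot, and variables do not carry over. Pictures are saved under pics/ and viewed, about 8 in all and at most 12, crops included, and the job is handed in when it is done.

Besides the shell and the picture viewer there is one more tool, called after ">>>" as a command line: name --argument value ..., lists and objects as JSON in quotes. step_arm: Moves the arm, as the interface text tells. Its arguments: {"type":"object","properties":{"increments":{"type":"string"},"claw":{"type":"number"}},"required":["increments"]}

```bash
mkdir -p pics; ls; python3 - <<'E'
from bench import *
import cv2
for n in("scene","top"):
    cv2.imwrite(f"pics/{n}0.png",snapshot(n)[:,:,::-1]); print(n,calibration(n))
print(calibration("wrist")); print(get_obs())
E
```

```text
pics
scene {'camera_matrix': array([[441.56169317,   0.        , 320.78767784],
       [  0.        , 441.56169317, 240.78645835],
       [  0.        ,   0.        ,   1.        ]]), 'k1': -0.10585874983702179, 'eye': array([1.67387973, 0.02995585, 0.77974389]), 'orientation': array([ 1.02950235, -0.00211238,  1.65020066])}
top {'camera_matrix': array([[492.6253991 ,   0.        , 321.05577772],
       [  0.        , 492.6253991 , 237.27964912],
       [  0.        ,   0.        ,   1.        ]]), 'k1': -0.12727915555722655, 'eye': array([ 0.28117985, -0.06625989,  1.39341949]), 'orientation': array([ 0.15970891,  0.01429073, -1.58496618])}
{'camera_matrix': array([[345.17457029,   0.        , 325.78714591],
       [  0.        , 345.17457029, 238.45396854],
       [  0.        ,   0.        ,   1.        ]]), 'k1': 0.021355658575856275, 'tool_from_camera': array([[ 3.90607805e-04,  9.74081895e-01,  2.26195288e-01,
         6.39181286e-02],
       [ 9.99999863e-01, -4.59488992e-04,  2.51871548e-04,
         1.63944834e-04],
       [ 3.49277760e-04,  2.26195159e-01, -9.74081941e-01,
        -1.79871782e-01],
       [ 0.00000000e+00,  0.00000000e+00,  0.00000000e+00,
         1.00000000e+00]])}
{'time': 0.1, 'joint_positions': array([-1.37411034e+00,  8.78770155e-02,  1.37206214e+00,  2.03474355e-05,
        1.68359544e+00, -1.03075096e-01]), 'qvel': array([-3.18143978e-04, -2.64837576e-04, -1.80972167e-03, -3.53322405e-04,
       -8.54097705e-06, -2.04395506e-03]), 'joint_torque': array([ 2.18428489e-03, -3.41251981e+01, -3.03301406e+01,  7.20711937e-02,
        3.04222573e-02, -9.98614610e-05]), 'tool_pos': array([ 0.16233195, -0.52499681,  0.20444424]), 'ee_rot': array([-3.13966310e+00, -2.19926629e-04,  2.99763143e-01]), 'wrist_force': array([ 0.2040191 , -1.22428159,  0.76564454]), 'wrist_torque': array([ 0.02259975,  0.00391308, -0.00275455]), 'width': 0.09394626913286024}
```

View pics/top0.png

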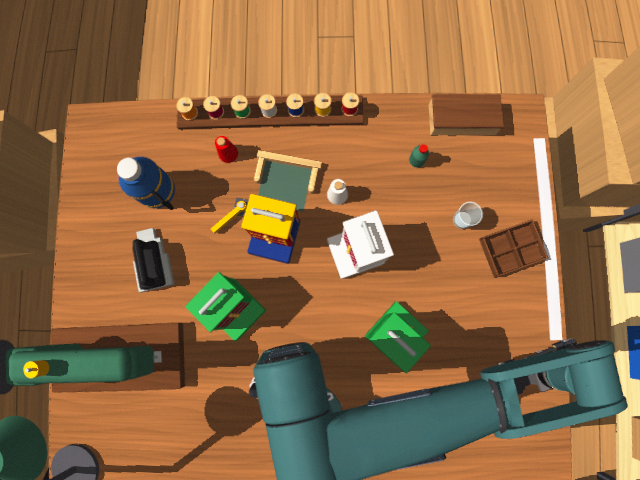

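View pics/scene0.png

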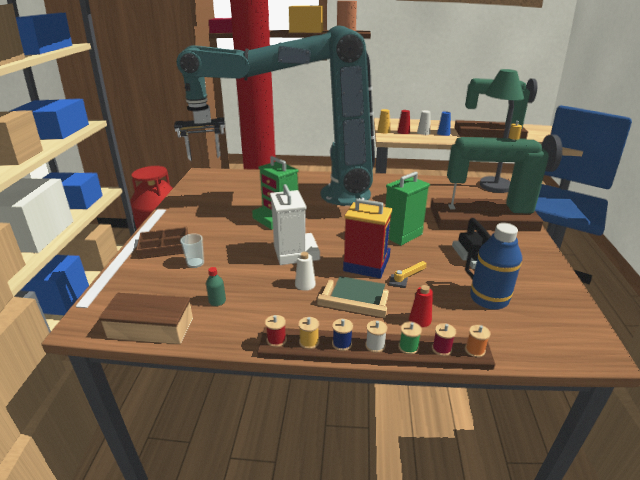

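Top view: the chest's yellow lid is at about (270,218) with its blue ledge at (272,247). The bay patch is at (287,183), the keeper pivot at (240,205) and its tip at (213,230). I'll enlarge this area.

```bash
cat >h.py <<'E'
import numpy as np,cv2
from bench import *
from scipy.spatial.transform import Rotation as R
def cam(n,tp=None,er=None):
    c=calibration(n)
    if n=="wrist":
        T=c["tool_from_camera"];Rt=R.from_euler("xyz",er).as_matrix()
        return c,Rt@T[:3,:3],Rt@T[:3,3]+tp
    return c,R.from_euler("xyz",c["orientation"]).as_matrix(),c["eye"]
def px2w(C,uv,z):
    c,Rm,e=C; K=c["camera_matrix"]
    d=np.array([(uv[0]-K[0,2])/K[0,0],(uv[1]-K[1,2])/K[1,1]]); s=d.copy()
    for _ in range(20): s=d/(1+c["k1"]*(s@s))
    v=Rm@np.array([s[0],-s[1],-1]); return e+v*(z-e[2])/v[2]
def w2px(C,p):
    c,Rm,e=C;K=c["camera_matrix"];q=Rm.T@(np.asarray(p)-e);s=np.array([q[0],-q[1]])/-q[2]
    s=s*(1+c["k1"]*(s@s));return K[:2,:2]@s+K[:2,2]
E
python3 - <<'E'
import cv2
a=cv2.imread("pics/top0.png")[140:275,195:355]
cv2.imwrite("pics/c1.png",cv2.resize(a,None,fx=5,fy=5,interpolation=cv2.INTER_CUBIC)[:600*2])
a=cv2.resize(a,None,fx=4.4,fy=4.4,interpolation=cv2.INTER_CUBIC);cv2.imwrite("pics/c1.png",a);print(a.shape)
E
```

```text
(594, 704, 3)
```

View pics/c1.png

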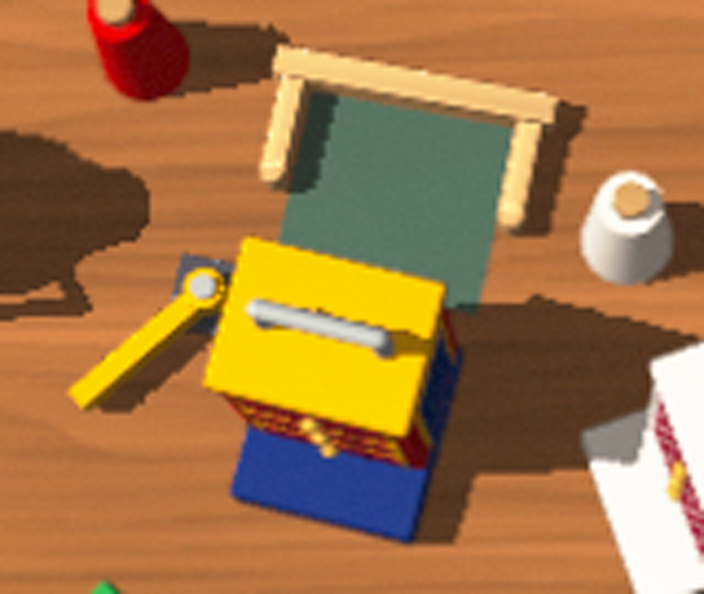

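The crop shows these points. Foot board near corners are at (235,492) and (411,541), with the right far edge ending at (463,345). The stop's near-top edge runs (273,72) to (553,124), the rail ends are at (272,172) and (511,222), the pivot is at (203,286) and the keeper tip at (79,398).

```bash
python3 - <<'E'
from h import *
C=cam("top")
f=lambda x,y,z: px2w(C,((x+.5)/4.4-.5+195,(y+.5)/4.4-.5+140),z)
P=dict(nl=(235,492,.035),nr=(411,541,.035),fr=(463,345,.035),lidnl=(205,386,.197),lidnr=(411,434,.197),lidfl=(246,238,.197),lidfr=(444,287,.197),
 sl=(279,74,.025),sr=(551,124,.025),bl=(277,45,.025),br=(558,98,.025),rl=(272,182,.025),rr=(511,230,.025),piv=(203,286,.037),tip=(79,398,.029),
 lri=(301,110,.025),rri=(515,150,.025),white=(627,250,.02))
W={k:f(*v) for k,v in P.items()}
for k,v in W.items(): print(k,v.round(4))
n=lambda a,b:(np.linalg.norm((W[a]-W[b])[:2]).round(4),np.degrees(np.arctan2(*(W[b]-W[a])[1::-1])).round(1))
for a,b in [("nr","nl"),("nr","fr"),("lidnr","lidnl"),("lidnl","lidfl"),("lidnr","lidfr"),("sr","sl"),("br","bl"),("rr","rl"),("piv","tip")]: print(a,b,n(a,b))
E
```

```text
nl [0.4636 0.1547 0.035 ]
nr [0.4307 0.0427 0.035 ]
fr [0.5561 0.009  0.035 ]
lidnl [0.5024 0.146  0.197 ]
lidnr [0.4731 0.0295 0.197 ]
lidfl [0.5878 0.1236 0.197 ]
lidfr [0.557  0.0105 0.197 ]
sl [0.7434 0.1304 0.025 ]
sr [ 0.7051 -0.0492  0.025 ]
bl [0.7636 0.1319 0.025 ]
br [ 0.7228 -0.054   0.025 ]
rl [0.6694 0.1342 0.025 ]
rr [ 0.6339 -0.0222  0.025 ]
piv [0.5976 0.1766 0.037 ]
tip [0.527  0.2578 0.029 ]
lri [0.7182 0.1155 0.025 ]
rri [ 0.6878 -0.0254  0.025 ]
white [ 0.6204 -0.0974  0.02  ]
nr nl (np.float64(0.1167), np.float64(73.6))
nr fr (np.float64(0.1299), np.float64(-15.1))
lidnr lidnl (np.float64(0.1201), np.float64(75.9))
lidnl lidfl (np.float64(0.0883), np.float64(-14.7))
lidnr lidfr (np.float64(0.0861), np.float64(-12.7))
sr sl (np.float64(0.1836), np.float64(78.0))
br bl (np.float64(0.1904), np.float64(77.6))
rr rl (np.float64(0.1604), np.float64(77.2))
piv tip (np.float64(0.1076), np.float64(130.9))
```

```bash
python3 - <<'E'
from h import *
C=cam("top")
for k,p in dict(gl=((187,308),.197),gf=((222,274),.197),gr=((263,302),.197),gn=((238,340),.197),g2l=((366,337),.197),g2f=((398,303),.197),wl=((341,225),.197),wnl=((340,277),.035),thermos=((150,190),.1),iron=((172,287),.0)).items(): print(k,px2w(C,*p).round(3))
E
```

```text
gl [0.305 0.278 0.197]
gf [0.387 0.192 0.197]
gr [0.318 0.091 0.197]
gn [0.227 0.152 0.197]
g2l [ 0.231 -0.156  0.197]
g2f [ 0.31  -0.236  0.197]
wl [ 0.504 -0.102  0.197]
wnl [ 0.388 -0.101  0.035]
thermos [0.63 0.42 0.1 ]
iron [0.368 0.38  0.   ]
```

>>> step_arm --increments "0 0 -4.4 0 0 0; 0 0 -4.4 0 0 0; 0 0 -4.4 0 0 0; 3.1 -3.7 0 0 0 0; 3.1 -3.7 0 0 0 0" --claw -0.3

```text
time: 0.6
tool_pos: [0.2001, -0.437, 0.3384]
ee_rot: [3.14, -0.0, 0.298]
wrist_force: [1.2, 1.1, 0.6]
width: 0.0612
```

>>> step_arm --increments "3.1 -3.7 0 0 0 0; 3.1 -3.7 0 0 0 0; 3.1 -3.7 0 0 0 0; 3.1 -3.7 0 0 0 0; 3.1 -3.7 0 0 0 0"

```text
time: 1.1
tool_pos: [0.2934, -0.212, 0.3371]
ee_rot: [-3.141, -0.0, 0.299]
wrist_force: [1.2, -0.1, -0.4]
width: 0.0615
```

>>> step_arm --increments "3.1 -3.7 0 0 0 0; 3.1 -3.7 0 0 0 0; 3.1 -3.7 0 0 0 0; 3.1 -3.7 0 0 0 0; 3.1 -3.7 0 0 0 0"

```text
time: 1.6
tool_pos: [0.3868, 0.0106, 0.3373]
ee_rot: [3.141, -0.0, 0.3]
wrist_force: [0.8, -0.8, -1.1]
width: 0.0611
```

>>> step_arm --increments "2 -2.5 0 0 0 0; 0 0 0 0 0 -0.146; 0 0 0 0 0 -0.146; 0 0 0 0 0 -0.146; 0 0 0 0 0 -0.146"

```text
time: 2.1
tool_pos: [0.3983, 0.0386, 0.3369]
ee_rot: [-3.141, 0.001, 0.89]
wrist_force: [0.1, -0.4, -0.1]
width: 0.061
```

The green look-alike's lid corner is close behind the chest, so the space behind the near face is limited. I'll finish the half turn so the camera faces the robot, then look.

>>> step_arm --increments "0 0 0 0 0 -0.146; 0 0 0 0 0 -0.146; 0 0 0 0 0 -0.146; 0 0 0 0 0 -0.146; 0 0 0 0 0 -0.146"

```text
time: 2.6
tool_pos: [0.3982, 0.0384, 0.3369]
ee_rot: [-3.141, -0.0, 1.62]
wrist_force: [-0.1, -0.3, -0.5]
width: 0.0613
```

>>> step_arm --increments "0 0 0 0 0 -0.146; 0 0 0 0 0 -0.146; 0 0 0 0 0 -0.146; 0 0 0 0 0 -0.146; 0 0 0 0 0 -0.146"

```text
time: 3.1
tool_pos: [0.3983, 0.0384, 0.3369]
ee_rot: [-3.141, -0.001, 2.35]
wrist_force: [0.3, -0.4, -0.0]
width: 0.0611
```

>>> step_arm --increments "0 5 0 0 0 -0.146; 0 1.6 0 0 0 -0.146; 0 0 0 0 0 -0.146; 0 0 0 0 0 -0.146; 0 0 0 0 0 0"

```text
time: 3.6
tool_pos: [0.4439, 0.0862, 0.3368]
ee_rot: [-3.141, -0.001, 2.928]
wrist_force: [0.3, -0.1, -0.5]
width: 0.0613
```

```bash
python3 - <<'E'
from h import *
o=get_obs(); w=snapshot("wrist")[:,:,::-1]; t=snapshot("scene")[:,:,::-1]
np.save("w1.npy",np.r_[o["tool_pos"],o["ee_rot"]]); print(o["tool_pos"],o["ee_rot"],o["joint_positions"])
cv2.imwrite("pics/w1.png",w); cv2.imwrite("pics/s1.png",t)
cv2.imwrite("pics/v1.png",cv2.resize(w,(800,600)))
E
```

```text
[0.44386807 0.08617734 0.33680226] [-3.14112150e+00 -1.28470287e-03  2.92791633e+00] [ 6.63342848e-02 -1.18177477e-01  1.31475522e+00 -1.05078242e-04
  1.94637979e+00 -1.29082450e+00]
```

View pics/v1.png

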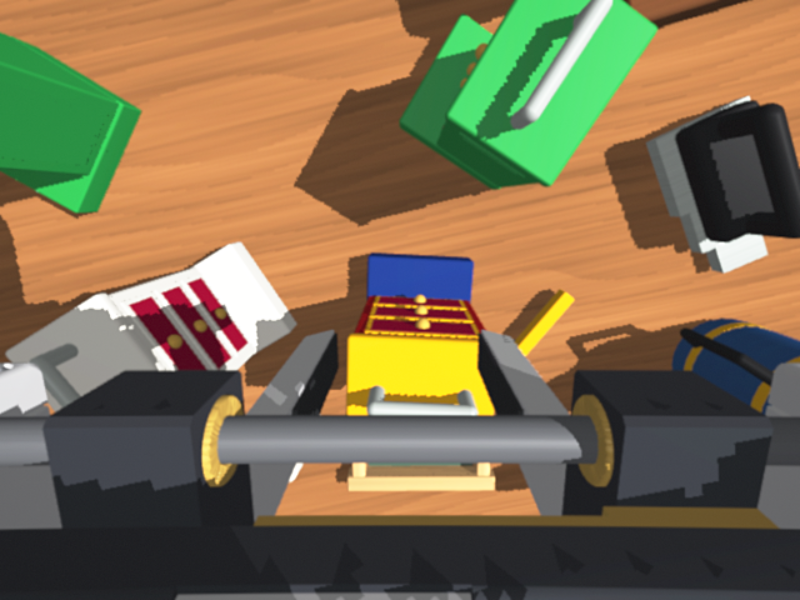

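The wrist picture has the robot side up. The chest's ledge runs (368,257)–(472,260), its knobs are at (421,298–322), the green lid's corners are (548,185), (448,118) and (657,28), and the gripper is at the bottom.

```bash
python3 - <<'E'
from h import *
s=np.load("w1.npy"); C=cam("wrist",s[:3],s[3:])
f=lambda x,y,z: px2w(C,((x+.5)*.8-.5,(y+.5)*.8-.5),z)
o=np.array([.5092,.0826]);a=np.radians(-14.7);Rm=np.array([[np.cos(a),np.sin(a)],[-np.sin(a),np.cos(a)]])
for k,p in dict(gfar=(548,185,.197),gright=(448,118,.197),gleft=(657,28,.197),ledge_l=(472,260,.035),ledge_r=(369,256,.035),lidl=(476,336,.197),lidr=(348,336,.197),knobtop=(420,299,.06),knob2=(424,323,.16),caseL=(465,297,.035),caseR=(370,297,.035),footg=(492,187,.035),footg2=(402,125,.035),tip=(566,297,.029)).items():
  w=f(*p); print(k,w.round(4),"chest frame",(Rm@(w[:2]-o)).round(4))
E
```

```text
gfar [0.3916 0.1996 0.197 ] chest frame [-0.1435  0.0834]
gright [0.3325 0.1384 0.197 ] chest frame [-0.1851  0.0091]
gleft [0.3084 0.2824 0.197 ] chest frame [-0.245   0.1423]
ledge_l [0.4603 0.1561 0.035 ] chest frame [-0.0659  0.0587]
ledge_r [0.4315 0.0442 0.035 ] chest frame [-0.0654 -0.0569]
lidl [0.4921 0.1295 0.197 ] chest frame [-0.0284  0.041 ]
lidr [0.4711 0.0325 0.197 ] chest frame [-0.0241 -0.0582]
knobtop [0.4861 0.0904 0.06  ] chest frame [-0.0243  0.0017]
knob2 [0.4842 0.0914 0.16  ] chest frame [-0.0264  0.0022]
caseL [0.5006 0.1407 0.035 ] chest frame [-0.0231  0.054 ]
caseR [0.4776 0.0344 0.035 ] chest frame [-0.0184 -0.0547]
footg [0.3869 0.1913 0.035 ] chest frame [-0.1458  0.0741]
footg2 [0.3052 0.1098 0.035 ] chest frame [-0.2042 -0.0255]
tip [0.5268 0.2551 0.029 ] chest frame [-0.0268  0.1714]
```

>>> step_arm --increments "1.9 -0.4 0 0 -0.1 0; 0 0 0 0 0 0; 0.4 0 3.98 0 0 0; 0.4 0 3.98 0 0 0; 0.4 0 3.98 0 0 0"

```text
time: 4.2
tool_pos: [0.425, 0.0861, 0.2171]
ee_rot: [3.141, 0.102, 2.925]
wrist_force: [1.1, -0.1, -1.1]
width: 0.0612
```

>>> step_arm --increments "0.2 0 1.99 0 0 0; 0.2 0 1.99 0 0 0; 0.2 0 1.99 0 0 0; 0.2 0 1.99 0 0 0; 0 0 0 0 0 0"

```text
time: 4.7
tool_pos: [0.4228, 0.0858, 0.1347]
ee_rot: [-3.14, 0.094, 2.926]
wrist_force: [-0.5, -0.9, 0.0]
width: 0.0611
```

```bash
python3 - <<'E'
from h import *
o=get_obs(); print(o["tool_pos"],o["ee_rot"],o["wrist_force"])
w=snapshot("wrist")[:,:,::-1]; t=snapshot("scene")[:,:,::-1]
cv2.imwrite("pics/v2.png",np.hstack([cv2.resize(w,(400,300)),cv2.resize(t[130:330,220:487],(400,300))]))
E
```

```text
[0.42275011 0.0858016  0.13473457] [-3.14005331  0.09439644  2.92596959] [-0.4976348  -0.90276026  0.02418896]
```

View pics/v2.png

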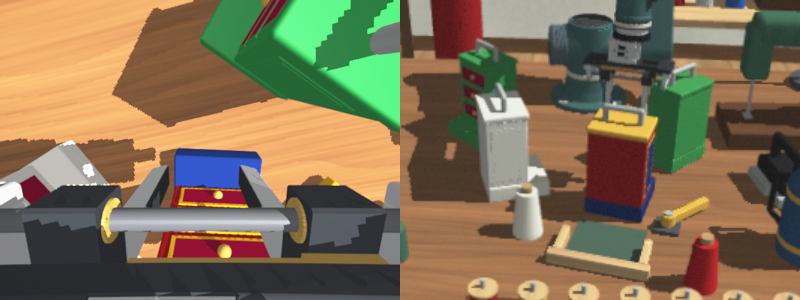

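The wrist view shows the fingers on either side of the ledge (175–260,150–185), with the green lid clear to the upper right. The scene view shows the gripper between the two chests. I'll go on down.

>>> step_arm --increments "0.2 0 1.99 0 0 0; 0.2 0 1.99 0 0 0; 0.2 0 1.99 0 0 0; 0.2 0 1.99 0 0 0; 0.2 0 1.99 0 0 0"

```text
time: 5.3
tool_pos: [0.4263, 0.0862, 0.0389]
ee_rot: [3.14, 0.104, 2.927]
wrist_force: [0.2, 0.5, -0.4]
width: 0.0613
```

>>> step_arm --increments "0.1 0 1 0 0 0; 0.05 0 0.6 0 0 0; 0 0 0 0 0 0"

```text
time: 5.6
tool_pos: [0.425, 0.0861, 0.0218]
ee_rot: [3.142, 0.1, 2.928]
wrist_force: [-0.1, 0.3, 0.2]
width: 0.0611
```

```bash
python3 - <<'E'
from h import *
o=get_obs(); print(o["tool_pos"],o["ee_rot"],o["wrist_force"])
E
```

```text
[0.42498764 0.08610668 0.02175248] [3.14153313 0.10038533 2.92754562] [-0.14351338  0.28761614  0.2468473 ]
```

>>> step_arm --increments "0.04 0 0.4 0 0 0; 0.04 0 0.4 0 0 0; -0.3 0 0.03 0 0 0; -0.3 0 0.03 0 0 0; -0.3 0 0.03 0 0 0"

```text
time: 6.1
tool_pos: [0.4318, 0.0846, 0.0132]
ee_rot: [-3.142, 0.095, 2.927]
wrist_force: [-10.1, 3.3, 8.6]
width: 0.0615
```

>>> step_arm --increments "-0.2 0 0.02 0 0 0; -0.2 0 0.02 0 0 0; -0.2 0 0.02 0 0 0; -0.2 0 0.02 0 0 0; -0.2 0 0.02 0 0 0"

```text
time: 6.6
tool_pos: [0.437, 0.0816, 0.0122]
ee_rot: [-3.137, 0.085, 2.927]
wrist_force: [-16.8, 0.1, 11.4]
width: 0.0611
```

>>> step_arm --increments "-0.3 0 0.03 0 0 0; -0.3 0 0.03 0 0 0; -0.3 0 0.03 0 0 0; -0.3 0 0.03 0 0 0; -0.3 0 0.03 0 0 0"

```text
time: 7.1
tool_pos: [0.4512, 0.0798, 0.0118]
ee_rot: [-3.14, 0.084, 2.929]
wrist_force: [-17.5, 3.3, 12.1]
width: 0.0611
```

>>> step_arm --increments "-0.5 0 0 0 0 0; -0.5 0 0.04 0 0 0; -0.5 0 0.05 0 0 0; -0.5 0 0.05 0 0 0; -0.5 0 0.05 0 0 0"

```text
time: 7.6
tool_pos: [0.476, 0.0747, 0.0118]
ee_rot: [-3.14, 0.084, 2.929]
wrist_force: [-15.7, 3.4, 8.0]
width: 0.0613
```

>>> step_arm --increments "-0.5 0 0.05 0 0 0; -0.5 0 0.05 0 0 0; -0.5 0 0.05 0 0 0; -0.5 0 0.05 0 0 0; -0.3 0 0.03 0 0 0"

```text
time: 8.1
tool_pos: [0.4992, 0.0697, 0.0118]
ee_rot: [-3.14, 0.085, 2.929]
wrist_force: [-13.9, 3.6, 6.6]
width: 0.061
```

```bash
python3 - <<'E'
from h import *
o=get_obs(); print(o["tool_pos"],o["ee_rot"],o["wrist_force"])
w=snapshot("wrist")[:,:,::-1]; t=snapshot("scene")[:,:,::-1];u=snapshot("top")[:,:,::-1]
cv2.imwrite("pics/v3.png",np.hstack([cv2.resize(w,(400,300)),cv2.resize(u[140:260,200:360],(400,300))]))
E
```

```text
[0.49916389 0.06973315 0.01182318] [-3.14022991  0.08537958  2.92874891] [-13.93494563   3.5910461    6.60459938]
```

View pics/v3.png

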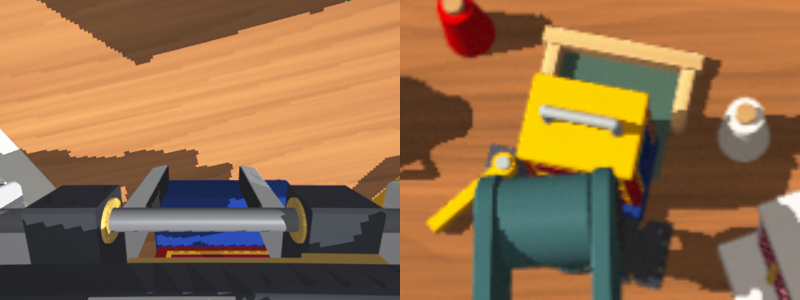

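The chest slid upright along the bay line. In the top crop its lid is at (537,72), (649,93), (632,180), (520,161). I'll compute its pose.

```bash
python3 - <<'E'
from h import *
C=cam("top"); o=np.array([.6603,.0546]);a=np.radians(-12.3);Rm=np.array([[np.cos(a),np.sin(a)],[-np.sin(a),np.cos(a)]])
L=np.array([Rm@(px2w(C,((x-400+.5)/2.5-.5+200,(y+.5)/2.5-.5+140),.197)[:2]-o) for x,y in((537,72),(649,93),(632,180),(520,161))])
print(L.round(4),L.mean(0)-[.0225,0],np.degrees(np.arctan2(*(L[0]-L[1]))),np.degrees(np.arctan2(*(L[3]-L[2]))))
print(Rm@(get_obs()["tool_pos"][:2]-o))
E
```

```text
[[-0.0194  0.0569]
 [-0.0191 -0.0594]
 [-0.1101 -0.0613]
 [-0.113   0.0529]] [-0.08788724 -0.00271349] -0.1257189438836535 -1.4420391984795369
[-0.16011254 -0.01955027]
```

>>> step_arm --increments "-0.5 0 0.05 0 0 0; -0.5 0 0.05 0 0 0; -0.5 0 0.05 0 0 0; -0.5 0 0.05 0 0 0; -0.5 0 0.05 0 0 0"

```text
time: 8.75
tool_pos: [0.5232, 0.0646, 0.0118]
ee_rot: [-3.14, 0.084, 2.929]
wrist_force: [-14.5, 3.4, 7.5]
width: 0.061
```

>>> step_arm --increments "-0.5 0 0.05 0 0 0; -0.5 0 0.05 0 0 0; -0.5 0 0.05 0 0 0; -0.5 0 0.05 0 0 0; -0.5 0 0.05 0 0 0"

```text
time: 9.25
tool_pos: [0.5478, 0.0593, 0.0118]
ee_rot: [-3.14, 0.084, 2.929]
wrist_force: [-15.6, 2.6, 7.5]
width: 0.0608
```

>>> step_arm --increments "-0.5 0 0.05 0 0 0; -0.5 0 0.05 0 0 0; -0.5 0 0.05 0 0 0; -0.3 0 0.03 0 0 0; -0.2 0 0.02 0 0 0"

```text
time: 9.75
tool_pos: [0.5676, 0.0551, 0.0118]
ee_rot: [-3.14, 0.085, 2.929]
wrist_force: [-14.6, 3.3, 6.7]
width: 0.0611
```

```bash
python3 - <<'E'
from h import *
o=np.array([.6603,.0546]);a=np.radians(-12.3);Rm=np.array([[np.cos(a),np.sin(a)],[-np.sin(a),np.cos(a)]])
s=get_obs();print(s["tool_pos"],Rm@(s["tool_pos"][:2]-o),s["wrist_force"],s["wrist_torque"])
E
```

```text
[0.56764661 0.05505489 0.01184263] [-0.09062349 -0.01929353] [-14.57252308   3.2626896    6.73448022] [0.74830473 2.52374311 0.23801067]
```

>>> step_arm --increments "-0.2 0 0.02 0 0 0; -0.2 0 0.02 0 0 0; -0.2 0 0.02 0 0 0; -0.2 0 0.02 0 0 0; -0.2 0 0.02 0 0 0"

```text
time: 10.25
tool_pos: [0.5772, 0.053, 0.0118]
ee_rot: [-3.14, 0.084, 2.929]
wrist_force: [-14.3, 2.3, 6.6]
width: 0.0613
```

>>> step_arm --increments "-0.1 0 0.01 0 0 0; -0.1 0 0.01 0 0 0; -0.1 0 0.01 0 0 0; -0.1 0 0.01 0 0 0"

```text
time: 10.65
tool_pos: [0.5811, 0.0522, 0.0119]
ee_rot: [-3.14, 0.084, 2.929]
wrist_force: [-14.0, 2.6, 6.7]
width: 0.061
```

>>> step_arm --increments "-0.1 0 0.01 0 0 0; -0.1 0 0.01 0 0 0"

```text
time: 10.85
tool_pos: [0.5831, 0.0518, 0.0118]
ee_rot: [-3.14, 0.084, 2.929]
wrist_force: [-13.3, 2.6, 6.2]
width: 0.061
```

>>> step_arm --increments "-0.1 0 0.01 0 0 0; -0.1 0 0.01 0 0 0"

```text
time: 11.05
tool_pos: [0.585, 0.0513, 0.0118]
ee_rot: [-3.14, 0.084, 2.929]
wrist_force: [-13.9, 2.6, 6.2]
width: 0.0612
```

>>> step_arm --increments "-0.1 0 0.01 0 0 0; -0.1 0 0.01 0 0 0"

```text
time: 11.25
tool_pos: [0.5856, 0.0512, 0.0119]
ee_rot: [-3.14, 0.081, 2.929]
wrist_force: [-19.4, 3.6, 11.8]
width: 0.0615
```

Force is rising at the stop, so I'll press slightly to square it, then look.

>>> step_arm --increments "-0.1 0 0 0 0 0; 0 0 0 0 0 0; 0 0 0 0 0 0"

```text
time: 11.55
tool_pos: [0.5856, 0.0512, 0.0119]
ee_rot: [-3.14, 0.079, 2.929]
wrist_force: [-20.7, 4.0, 10.3]
width: 0.0611
```

>>> step_arm --increments "0.5 0 -0.05 0 0 0; 1 0 -0.1 0 0 0; 1.5 0 -0.15 0 0 0; 2 0 -0.2 0 0 0; 2 0 -0.2 0 0 0"

```text
time: 12.05
tool_pos: [0.5259, 0.0641, 0.0146]
ee_rot: [3.141, 0.102, 2.927]
wrist_force: [-0.1, -0.1, 0.3]
width: 0.0612
```

>>> step_arm --increments "-0.5 0 -4.9 0 0 0; -0.5 0 -4.9 0 0 0; -0.5 0 -4.9 0 0 0; -0.5 0 -4.9 0 0 0; -0.5 0 -4.9 0 0 0"

```text
time: 12.55
tool_pos: [0.5262, 0.0639, 0.2631]
ee_rot: [3.141, 0.103, 2.927]
wrist_force: [0.6, 0.4, 0.6]
width: 0.0612
```

>>> step_arm --increments "0 0 -4.9 0 0.1 0; 5 0 0 0 0 0; 5 0 0 0 0 0; 0 0 0 0 0 0" --claw 1

```text
time: 12.95
tool_pos: [0.4209, 0.0872, 0.3105]
ee_rot: [3.141, 0.002, 2.93]
wrist_force: [-0.4, -0.4, 0.3]
width: 0.0329
```

```bash
python3 - <<'E'
from h import *
o=get_obs(); print(o["tool_pos"],o["ee_rot"],o["wrist_force"],o["width"])
u=snapshot("top")[:,:,::-1]; cv2.imwrite("pics/t2.png",u); w=snapshot("wrist")[:,:,::-1]
cv2.imwrite("pics/v4.png",np.hstack([cv2.resize(w,(320,240)),cv2.resize(u[145:265,205:325],(480,480))[:240*2]][1:]))
E
```

```text
[0.42090053 0.0871598  0.3105159 ] [3.14072659e+00 1.78106659e-03 2.92953569e+00] [-0.42590536 -0.40866497  0.26977235] 0.032896736139468426
```

View pics/v4.png

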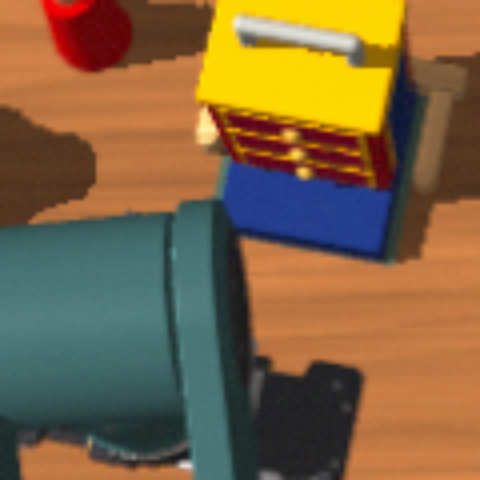

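```bash
python3 - <<'E'
from h import *
C=cam("top"); o=np.array([.6603,.0546]);a=np.radians(-12.3);Rm=np.array([[np.cos(a),np.sin(a)],[-np.sin(a),np.cos(a)]])
B=lambda w:Rm@(w[:2]-o)
for x,y in((222,232),(383,260)): print("foot near",B(px2w(C,((x+.5)/4-.5+205,(y+.5)/4-.5+145),.035)))
print("thermos cap",B(px2w(C,(129,168),.225)))
t=get_obs()["tool_pos"]; print("tcp",B(t))
P=np.array([-.087,.105]);prev=None
for ph in (140,)+tuple(range(144,271,9))+(270,):
    f=np.radians(ph);e=np.array([np.cos(f),np.sin(f)]);n=np.array([-e[1],e[0]])
    c=P+.065*e-(.008+.010*abs(n[0])+.013*abs(n[1])+(.012 if ph==140 else 0))*n
    d=c-(B(t) if prev is None else prev);prev=c
    print(ph,c.round(4),"tool dx,dy cm",(-100*d[0]).round(2),(100*d[1]).round(2))
E
```

```text
foot near [-0.0705169   0.05314982]
foot near [-0.06810517 -0.06326285]
thermos cap [-0.08517572  0.36726233]
tcp [-0.23803269 -0.01933969]
140 [-0.1134  0.1747] tool dx,dy cm -12.46 19.4
144 [-0.1252  0.1629] tool dx,dy cm 1.18 -1.17
153 [-0.134  0.156] tool dx,dy cm 0.87 -0.69
162 [-0.1416  0.1474] tool dx,dy cm 0.76 -0.86
171 [-0.1477  0.1373] tool dx,dy cm 0.61 -1.01
180 [-0.152  0.126] tool dx,dy cm 0.43 -1.13
189 [-0.1547  0.117 ] tool dx,dy cm 0.27 -0.9
198 [-0.1561  0.1072] tool dx,dy cm 0.14 -0.97
207 [-0.1559  0.097 ] tool dx,dy cm -0.02 -1.02
216 [-0.1539  0.0865] tool dx,dy cm -0.19 -1.05
225 [-0.1501  0.0762] tool dx,dy cm -0.38 -1.03
234 [-0.1444  0.0664] tool dx,dy cm -0.57 -0.98
243 [-0.1368  0.0574] tool dx,dy cm -0.76 -0.89
252 [-0.1276  0.0498] tool dx,dy cm -0.93 -0.76
261 [-0.1168  0.0439] tool dx,dy cm -1.07 -0.59
270 [-0.105  0.04 ] tool dx,dy cm -1.18 -0.39
270 [-0.105  0.04 ] tool dx,dy cm -0.0 0.0
```

>>> step_arm --increments "-2.5 3.9 0 0 0 0; -2.5 3.9 0 0 0 0; -2.5 3.9 0 0 0 0; -2.5 3.9 0 0 0 0; -2.5 3.9 0 0 0 0"

```text
time: 13.55
tool_pos: [0.5895, 0.2515, 0.3084]
ee_rot: [-3.142, 0.001, 2.927]
wrist_force: [-0.4, -0.3, 0.8]
width: 0.0008
```

>>> step_arm --increments "0 0 4.5 0 0 0; 0 0 4.5 0 0 0; 0 0 4.5 0 0 0; 0 0 4 0 0 0; 0 0 0 0 0 0"

```text
time: 14.05
tool_pos: [0.5836, 0.2485, 0.1249]
ee_rot: [-3.133, -0.013, 2.927]
wrist_force: [-0.3, 0.2, -0.5]
width: 0.0006
```

```bash
python3 - <<'E'
from h import *
o=np.array([.6603,.0546]);a=np.radians(-12.3);Rm=np.array([[np.cos(a),np.sin(a)],[-np.sin(a),np.cos(a)]])
s=get_obs();print(s["tool_pos"],Rm@(s["tool_pos"][:2]-o),s["ee_rot"],s["width"])
w=snapshot("wrist")[:,:,::-1]; t=snapshot("scene")[:,:,::-1]
cv2.imwrite("pics/v5.png",np.hstack([cv2.resize(w,(400,300)),cv2.resize(t[180:330,300:500],(400,300))]))
E
```

```text
[0.58355205 0.24854484 0.12488953] [-0.11630239  0.1731433 ] [-3.1334427  -0.01316306  2.92704085] 0.0005947364660672091
```

View pics/v5.png

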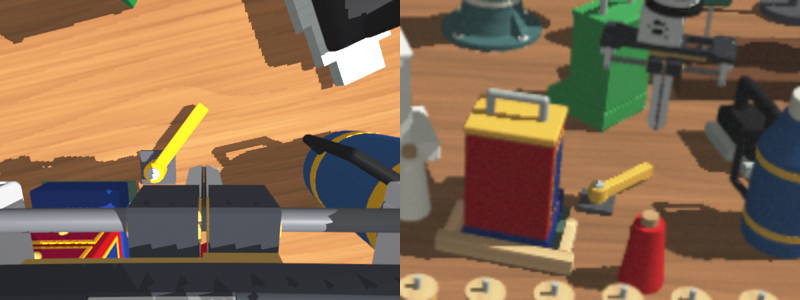

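The scene view shows the chest flush against the stop. The wrist view shows the closed fingers at (205,175), on the outer side of the bar (150,175)–(205,105), with the thermos at (340,170) clear. Next I'll go down and sweep.

>>> step_arm --increments "0 0 3 0 0 0; 0 0 3 0 0 0; 0 0 3 0 0 0; 0 0 1.7 0 0 0; 0 0 0 0 0 0"

```text
time: 14.65
tool_pos: [0.588, 0.2503, 0.0277]
ee_rot: [3.141, 0.001, 2.927]
wrist_force: [-0.1, -0.2, -1.0]
width: 0.0004
```

>>> step_arm --increments "0.5 -0.6 0 0 0 0; 0.5 -0.6 0 0 0 0; 0.45 -0.35 0 0 0 0; 0.45 -0.35 0 0 0 0; 0 0 0 0 0 0"

```text
time: 15.15
tool_pos: [0.5647, 0.2355, 0.0287]
ee_rot: [3.141, 0.002, 2.928]
wrist_force: [-0.3, -1.3, 2.8]
width: 0.0003
```

```bash
python3 - <<'E'
from h import *
o=np.array([.6603,.0546]);a=np.radians(-12.3);Rm=np.array([[np.cos(a),np.sin(a)],[-np.sin(a),np.cos(a)]])
s=get_obs();print(s["tool_pos"],Rm@(s["tool_pos"][:2]-o),s["wrist_force"])
E
```

```text
[0.56465263 0.23551959 0.0287414 ] [-0.13199321  0.15639089] [-0.282416   -1.30073913  2.82218529]
```

The fingertip is too high (29 mm, level with the top of the bar), so I'll back off, go lower and retry.

>>> step_arm --increments "0 0 -0.5 0 0 0; -1 1.0 0 0 0 0; -1 1.0 0 0 0 0; 0 0 1 0 0 0; 0 0 1 0 0 0"

```text
time: 15.65
tool_pos: [0.588, 0.2511, 0.0112]
ee_rot: [-3.141, -0.0, 2.928]
wrist_force: [-0.6, -0.1, -0.2]
width: 0.0009
```

>>> step_arm --increments "0 0 0 0 0 0; 0 0 0 0 0 0"

```text
time: 15.85
tool_pos: [0.587, 0.2506, 0.0108]
ee_rot: [-3.14, -0.002, 2.928]
wrist_force: [0.4, -0.7, -0.0]
width: 0.0005
```

```bash
python3 - <<'E'
from h import *
o=np.array([.6603,.0546]);a=np.radians(-12.3);Rm=np.array([[np.cos(a),np.sin(a)],[-np.sin(a),np.cos(a)]])
s=get_obs();print(s["tool_pos"],Rm@(s["tool_pos"][:2]-o),s["wrist_force"])
E
```

```text
[0.58704531 0.25060947 0.01078789] [-0.11332915  0.17590471] [ 0.35491512 -0.68690051 -0.03624587]
```

>>> step_arm --increments "0 0 -0.4 0 0 0; 0.6 -0.6 0 0 0 0; 0.6 -0.7 0 0 0 0; 0.9 -0.7 0 0 0 0; 0 0 0 0 0 0"

```text
time: 16.35
tool_pos: [0.5624, 0.2353, 0.0166]
ee_rot: [-3.141, 0.0, 2.927]
wrist_force: [0.0, 0.2, -0.0]
width: 0.0006
```

>>> step_arm --increments "0.75 -0.85 0 0 0 0; 0.6 -1.0 0 0 0 0; 0.4 -1.1 0 0 0 0; 0.3 -0.9 0 0 0 0; 0.1 -1.0 0 0 0 0"

```text
time: 16.85
tool_pos: [0.5317, 0.1927, 0.0162]
ee_rot: [3.141, 0.0, 2.928]
wrist_force: [1.0, 2.2, -0.6]
width: 0.0003
```

```bash
python3 - <<'E'
from h import *
o=np.array([.6603,.0546]);a=np.radians(-12.3);Rm=np.array([[np.cos(a),np.sin(a)],[-np.sin(a),np.cos(a)]])
s=get_obs();print(s["tool_pos"],Rm@(s["tool_pos"][:2]-o),s["wrist_force"])
w=snapshot("wrist")[:,:,::-1]; t=snapshot("scene")[:,:,::-1]
cv2.imwrite("pics/v6.png",np.hstack([cv2.resize(w,(400,300)),cv2.resize(t[180:330,300:500],(400,300))]))
E
```

```text
[0.53172821 0.19272758 0.0162031 ] [-0.15504587  0.10756724] [ 0.98178098  2.19366044 -0.61254116]
```

View pics/v6.png

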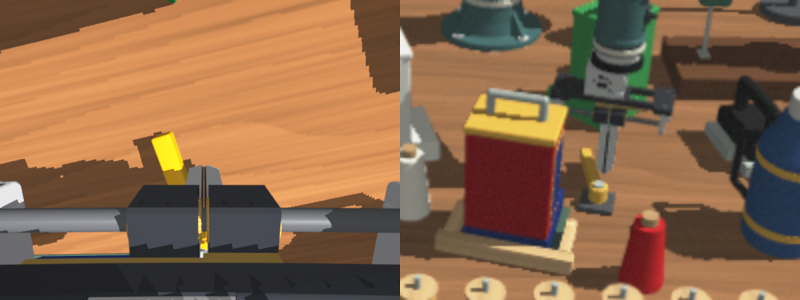

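The bar is swinging, with its tip at (165,135) in the wrist view and pointing towards the robot. I'll continue the arc.

>>> step_arm --increments "0 -1.0 0 0 0 0; -0.2 -1.05 0 0 0 0; -0.4 -1.0 0 0 0 0; -0.55 -1.0 0 0 0 0; -0.75 -0.9 0 0 0 0"

```text
time: 17.45
tool_pos: [0.5401, 0.1397, 0.0159]
ee_rot: [-3.141, -0.001, 2.928]
wrist_force: [-0.9, 1.8, 0.0]
width: 0.0005
```

>>> step_arm --increments "-0.9 -0.75 0 0 0 0; -1.0 -0.6 0 0 0 0; -0.6 -0.2 0 0 0 0; 0 0 0 0 0 0"

```text
time: 17.85
tool_pos: [0.5624, 0.1192, 0.016]
ee_rot: [-3.141, 0.001, 2.927]
wrist_force: [-0.3, -0.2, -1.2]
width: 0.0004
```

>>> step_arm --increments "-0.3 -0.1 0 0 0 0; -0.3 -0.1 0 0 0 0; 0 0 0 0 0 0"

```text
time: 18.15
tool_pos: [0.5671, 0.117, 0.0161]
ee_rot: [-3.141, 0.0, 2.928]
wrist_force: [-1.4, 0.4, 0.2]
width: 0.0001
```

```bash
python3 - <<'E'
from h import *
o=np.array([.6603,.0546]);a=np.radians(-12.3);Rm=np.array([[np.cos(a),np.sin(a)],[-np.sin(a),np.cos(a)]])
s=get_obs();print(s["tool_pos"],Rm@(s["tool_pos"][:2]-o),s["wrist_force"])
E
```

```text
[0.56711912 0.11701547 0.01605921] [-0.10433836  0.0411324 ] [-1.43883709  0.39779738  0.22625509]
```

>>> step_arm --increments "-0.2 0 0 0 0 0; 0 0 0 0 0 0"

```text
time: 18.35
tool_pos: [0.5677, 0.1169, 0.016]
ee_rot: [-3.141, -0.003, 2.928]
wrist_force: [-4.5, 0.1, 2.9]
width: 0.0005
```

>>> step_arm --increments "-0.2 0 0 0 0 0; 0 0 0 0 0 0"

```text
time: 18.55
tool_pos: [0.5677, 0.1168, 0.016]
ee_rot: [-3.141, -0.007, 2.928]
wrist_force: [-9.1, 0.7, 7.0]
width: 0.0006
```

The bar is hard against its limit. I'll back off, rise clear and check.

>>> step_arm --increments "0.5 0 0 0 0 0; 2 0 0 0 0 0; 2 0 0 0 0 0; 0 0 -4.5 0 0 0; 0 0 -4.5 0 0 0"

```text
time: 19.05
tool_pos: [0.5245, 0.1255, 0.1043]
ee_rot: [-3.139, -0.004, 2.928]
wrist_force: [0.3, 0.4, 1.2]
width: 0.0008
```

>>> step_arm --increments "0 0 -4.5 0 0 0; 0 0 -4.5 0 0 0; 0 0 -4.5 0 0 0; 0 0 -4.5 0 0 0; 0 0 -3 0 0 0"

```text
time: 19.55
tool_pos: [0.5281, 0.1258, 0.3206]
ee_rot: [3.14, 0.008, 2.928]
wrist_force: [0.6, -0.4, -0.6]
width: 0.0
```

>>> step_arm --increments "4 -4 0 0 0 0; 4 -4 0 0 0 0; 4 -4 0 0 0 0; 0 -4 0 0 0 0; 0 -4 0 0 0 0"

```text
time: 20.05
tool_pos: [0.3831, -0.0346, 0.317]
ee_rot: [-3.141, 0.005, 2.929]
wrist_force: [-0.1, -0.3, 0.6]
width: 0.0008
```

>>> step_arm --increments "0 -4 0 0 0 0; 0 -4 0 0 0 0; 0 -4 0 0 0 0; 0 0 0 0 0 0; 0 0 0 0 0 0"

```text
time: 20.55
tool_pos: [0.3583, -0.1515, 0.3162]
ee_rot: [-3.141, 0.001, 2.925]
wrist_force: [-0.2, 0.2, -1.1]
width: 0.0006
```

```bash
python3 - <<'E'
from h import *
s=get_obs();print(s["tool_pos"],s["wrist_force"],s["time"])
u=snapshot("top")[:,:,::-1]; t=snapshot("scene")[:,:,::-1]
cv2.imwrite("pics/v7.png",np.hstack([cv2.resize(u[140:260,205:325],(480,480),interpolation=cv2.INTER_CUBIC),cv2.resize(t[180:330,300:400],(320,480))]))
E
```

```text
[ 0.35832217 -0.15148467  0.31624922] [-0.16948362  0.15326443 -1.0851626 ] 20.55
```

View pics/v7.png

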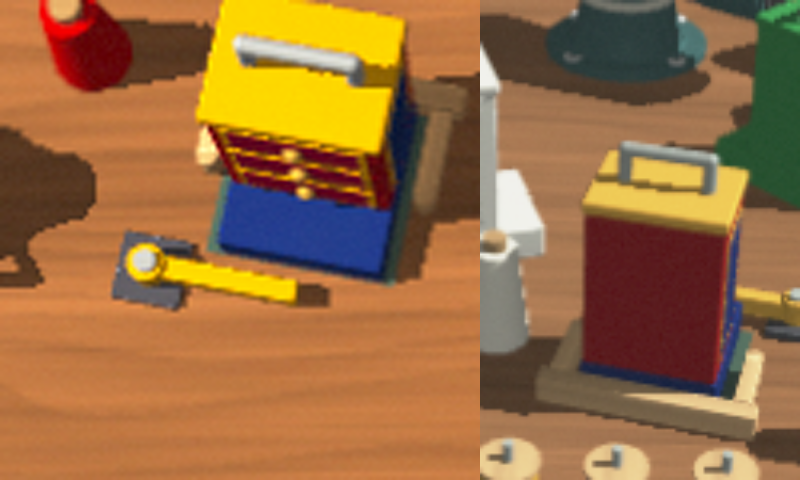

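```bash
python3 -c "
from bench import *
print(close_job())"
```

```text
the job is handed in; nothing more can be done
None
```

The chest is in its bay, home against the stop, and the keeper bar is closed across behind it. I handed the job in at about 20.6 s of the 69 s allowed.

- **Chest:** I pushed only the near face of the blue foot board, with the fingertips about 12 mm above the table. Sliding took about 14–17 N. At the stop the force rose to about 20 N and the chest stopped moving. The pictures show it upright, square and between the rails.
- **Keeper:** I swung it with the closed fingers until it hit its limit, where it stopped moving at 9 N. In the last picture it lies parallel behind the foot board with a gap of about 15 mm, against 14 mm expected.
- **Surroundings:** In the views I took, the other things stood where they were. The arm was well clear, with wrist force near zero.

**Two things did not go exactly as planned:**
- My first try at the keeper was too high, with the fingertip at 29 mm, level with the top of the bar. It pressed on the bar with about 3 N, so I backed off, went lower and repeated it.
- A top-camera reading after the push put the foot board's near face at −68 to −71 mm, not −65 mm. The force, the gripper position and the keeper gap all say the chest is home, so I took this as camera error.

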